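# Draw the cake spatula out through the hatch of the pastry case and hold it over the plate

## Robot

A 6-joint arm with a two-finger parallel gripper is mounted at the origin on the work surface. World frame = base frame: x ahead of the robot, y to its left, z up, the work surface at z = 0. Lengths are in mm, angles in rad, forces in N, time in s.
With the tool pointing down it reaches from about 275 to 1000 mm from the base axis. Payload 8.4 kg.
Tool frame: the origin (TCP) lies on the mounting face of the last link; the fingertips stand 173 mm ahead of it and the grasp point (between the pads) lies 155 mm ahead of it; z points along the fingers, y is the line along which they close (so a half turn about z gives the same grasp; the last joint's range is limited). The gripper opens to 85 mm and grips with 20 to 120 N. Pads are 22 mm wide; open, the fingers measure 114 mm over their backs; the gripper's body (76 mm by 85 mm) begins 54 mm behind the grasp point. The pads swing forward as they close: fully open they stand 13 mm farther back than shut.
Start: joints at [-0.002, 0.353, 1.633, -0, 1.155, -0.002], TCP at [625.004, -0, 404.681] pointing down, gripper open.
Joint ranges: [-2.63, 2.63], [-0.92, 2.1], [0.06, 2.66], [-1.3, 4.44], [0, 2.69], [-3.02, 3.02]. Speed limits (rad/s): [2.22, 2.22, 2.79, 3.14, 3.14, 3.14].

## Interface

Orientations are given as [roll, pitch, yaw] about the fixed x, y, z axes, in that order (R = Rz(yaw) Ry(pitch) Rx(roll)).
In Python, from rig import r gives the robot as it stands.
- The arm moves only by the tool apply_moves, never from a script. Its argument "deltas" is a list of rows, each an object with "claw": the gripper command: -1 is fully open, 1 is shut, values between are in proportion; "delta_pos": the shift along the tool's x, y, z in cm, a list of three; "yaw": the turn about the tool's z in rad. In form: [{"claw": claw, "delta_pos": [tx, ty, tz], "yaw": yaw}, ...]. A call has 1 to 8 rows; each row shifts and turns the commanded pose from where the row before left it, along the tool's axes as they then stand; what a row does not reach is not made up. A row lasts 1/8 s, in which the tool goes at most 62.5 mm and 10.7 degrees, less where a joint would pass 70% of its speed; a pose out of reach is approached as far as the arm can. A call with a gripper value outside its range is refused whole. The fingers move at their own pace and stop on an object; "grip_force" is the grip in N (left out, the last holds). Time passes only in rows, so rows that do not move let the fingers close. It gives the time, the measured TCP pose, the force, the opening and the grip force at its end, in the units of the state.
- r.sense(): the state, without advancing time (a new reading comes with each control period).
- r.grab_frame(name): name is "scene" or "side" or "wrist"; returns a dict with "img" (384x512x3 uint8, blue, green, red), "z_map" (384x512 float32, mm along the optical axis (not along the pixel's ray), 0 where there is no reading), "fx", "fy", "cx", "cy" (pixels), "eye" and "rotation" of the camera in the world; the wrist camera has in their place "T_tool_cam" (4x4, takes a point from camera to tool coordinates, whose origin is the TCP and whose axes are the flange's). Camera axes: x right, y up, looking along -z (the intrinsics and any distortion apply to the point x, -y, -z); pixel columns grow to the right and rows downward; lengths in mm; the calibration is good to about 2 mm. The wrist camera is an equidistant fisheye: a pixel r from the principal point sees the ray r / f radians off the axis. A picture is of the moment at which its call begins: read the wrist's pose just before it.
- r.sign_off(): hands the job in; it is judged then, once.
The state is a dict: "clock": time; "qpos": joint angles; "qvel": joint speeds; "joint_efforts": joint torques, N m; "eef_pos": TCP position; "tcp_rot": TCP orientation; "contact_force": force on the tool from outside, world axes, zero at the start; "wrist_torque": the same for the moment, N m; "opening": opening from 0.0 (shut) to 1.0 (fully open); "grasp_force": force on a finger pad.
Only numpy, scipy, OpenCV 4.12 (cv2) and the standard library are available. Lean on these libraries where they do the work, as an engineer would, in place of code of your own. Each camera call takes 0.05 s, during which the arm holds its last target. There are 200 camera calls.

## Task

The cake spatula has been left inside the low covered pastry case, and it is longer than the hatch in the cover. Take hold of it through the hatch, tilt it and draw it out end first without forcing it against the cover or pushing the plate, meringues, mug or jar about. Finish while still holding it: hold it still with the blade level over the middle of the plate, about 10 cm above the counter, and do not put it down or let go.

Things in the scene. Friction and masses are not known exactly. Their poses are not given: they have to be found in the camera images.
- tray: Fixed wooden board 400 x 240 mm, 15 mm thick, the floor of the pastry case. Origin: centre of its underside, on the counter (z = 0); x along its length, z up. Its yaw and place vary.
- cover: Fixed low clear plastic cover with black edges on the tray; its frame coincides with the tray's. Walls and top 4 mm thick; inside it spans x -175 to 175 mm, y -95 to 95 mm, and z 15 (tray top) to 57 mm; its top face is at z = 61 mm (64 mm along the outer black edges). The only opening is the hatch in its top.
- hatch (a point): Centre of the rectangular, black-rimmed hatch in the cover's top, at the top face: at x -40, y 0, z 61 mm of the cover's frame. Clear opening 150 mm along the cover's x (-115 to 35 mm) by 120 mm along its y (-60 to 60 mm).
- spatula: Loose cake spatula, 260 mm, 100 to 200 g, lying on the tray in the case about along its x, blade towards +x, front of the handle under the hatch. Origin: underside at the balance point, where to grip; x towards the tip, z up. Black handle 20 mm wide, 24 mm high (z 0 to 24 mm), from x -95 to 25 mm; flat steel blade 34 mm wide, 3 mm thick, centred at z = 12 mm, from x 25 to 165 mm.
- blade_mid (a point): Middle of the spatula's blade: x 95, y 0, z 12 mm in the spatula's frame.
- blade_tip (a point): Tip of the spatula's blade: x 165, y 0, z 12 mm in the spatula's frame.
- handle_end (a point): Butt end of the spatula's handle: x -95, y 0, z 12 mm in the spatula's frame.
- plate: Loose empty white plate, 200 mm across, 20 mm high, on the counter beside the case, on either side of it. Origin: centre of its underside.
- meringue_a: Bystander: loose round pale meringue 46 mm across, 32 mm high, on the tray under the cover in the handle-end corner on the tray's -y side. Origin: centre of its underside.
- meringue_b: Bystander: the same kind of meringue, in the corner on the tray's +y side.
- mug: Bystander: white mug 80 mm across, 90 mm high, on the counter beyond the case and plate. Origin: centre of its underside.
- jar: Bystander: jar 70 mm across, 100 mm high, on the counter to the robot's far left. Origin: centre of its underside.

How it is judged:
By the outcome, as a careful person would: the job done as asked, in the order asked, and still so for the second after the job is handed in, while the arm keeps its last pose, push and grip.
It also fails if it takes over 59 s, if anything falls off the work surface, if the arm or the gripper's body presses on something with over 40 N, if the wrist force passes 120 N, or if a joint passes its speed limit or range.

## Working session

There is one attempt and no reset: what is moved stays moved. The work goes in short steps, Python scripts to look and compute and a tool call to move; the robot and the scene stay as the last step left them, time stands still between calls to the robot, and variables do not carry over. Pictures are saved under pics/ and viewed, at most 10 in all, crops included, and the job is handed in when it is done.

Besides the shell and the picture viewer there is one more tool, called after "Emit:" as a command line: name --argument value ..., lists and objects as JSON in quotes. apply_moves: Moves the arm, as the interface text tells. Its arguments: {"type":"object","properties":{"deltas":{"type":"array"},"grip_force":{"type":"number"}},"required":["deltas"]}

```bash
mkdir -p pics; ls; cat > h.py <<'E'
import numpy as np, cv2
from rig import r
from scipy.spatial.transform import Rotation as R
def rot(c):
    M=np.array(c); return M if M.shape==(3,3) else R.from_euler('xyz',M).as_matrix()
def ray(f,u,v):
    x=(u-f['cx'])/f['fx']; y=(v-f['cy'])/f['fy']
    return rot(f['rotation'])@np.array([x,-y,-1.])
def at_z(f,u,v,z):
    d=ray(f,u,v); e=np.array(f['eye']); return e+d*(z-e[2])/d[2]
def at_d(f,u,v):
    return np.array(f['eye'])+ray(f,u,v)*f['z_map'][int(v),int(u)]
E
python3 - <<'E'
from h import *
import pickle
for n in ('scene','side'):
    f=r.grab_frame(n); pickle.dump(f,open(n+'.pkl','wb'))
    print(n,{k:v for k,v in f.items() if k not in('img','z_map')})
    cv2.imwrite(f'pics/{n}0.png',cv2.resize(f['img'],(800,600),interpolation=cv2.INTER_CUBIC))
print(r.sense())
E
```

```text
pics
scene {'fx': 400.7200441712884, 'fy': 400.7200441712884, 'cx': 247.23238735903897, 'cy': 192.8162878460912, 'eye': array([1316.21535023,  287.30875291, 1305.09830228]), 'rotation': array([ 0.52929088, -0.0086297 ,  1.8237514 ])}
side {'fx': 458.1382890012559, 'fy': 458.1382890012559, 'cx': 265.8810204365714, 'cy': 179.78352303332642, 'eye': array([  69.44621949,  840.928088  , 1054.28713724]), 'rotation': array([ 0.73982816, -0.01734417, -2.47438948])}
{'clock': 0.1, 'qpos': array([-2.37564418e-03,  3.53614231e-01,  1.63404083e+00, -6.28879444e-07,
        1.15520526e+00, -2.40931966e-03]), 'qvel': array([ 0.000497  , -0.00252076, -0.00182085,  0.0013594 ,  0.00116156,
        0.0019208 ]), 'joint_efforts': array([ 4.27485766e-04, -6.06356549e+01, -3.42817569e+01, -7.40920814e-05,
        3.91241178e-03, -4.99377973e-05]), 'eef_pos': array([6.24799614e+02, 1.56024692e-02, 4.04022644e+02]), 'tcp_rot': array([-3.14032499e+00, -2.47919257e-06,  1.57083025e+00]), 'contact_force': array([-0.13154494, -0.25746657,  0.29977571]), 'wrist_torque': array([ 0.0020154 , -0.04896281,  0.03566481]), 'grasp_force': 0.0, 'opening': 0.9978290254079298}
```

View pics/scene0.png

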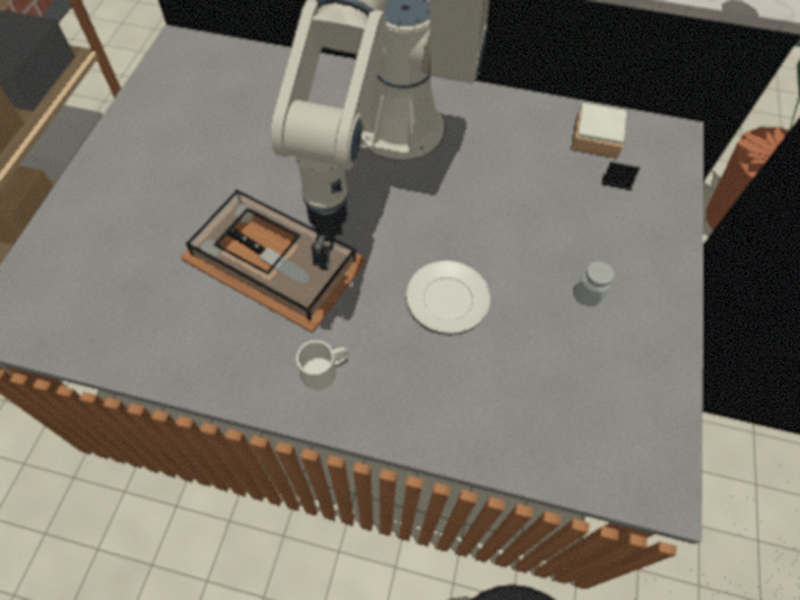

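View pics/side0.png

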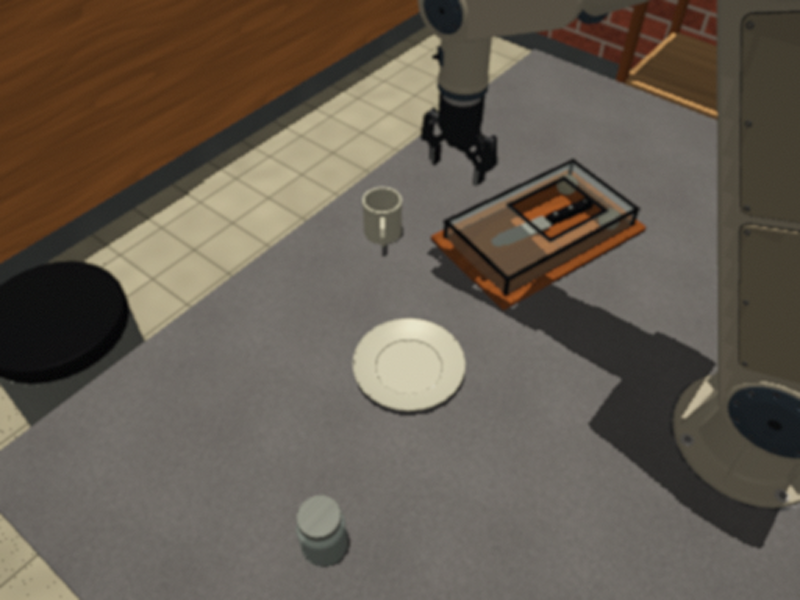

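Scene view: the case is centred near (272,258), with the plate at (448,297), mug at (318,362) and jar at (597,280). In the side view the case is at (540,230) and the plate at (408,365). I'll enlarge the case.

```bash
python3 - <<'E'
import pickle,cv2,numpy as np
a=pickle.load(open('scene.pkl','rb'))['img'][115:215,110:240]
b=pickle.load(open('side.pkl','rb'))['img'][95:200,270:420]
a=cv2.resize(a,None,fx=5,fy=5,interpolation=cv2.INTER_CUBIC); cv2.imwrite('pics/c1.png',a)
b=cv2.resize(b,None,fx=5,fy=5,interpolation=cv2.INTER_CUBIC); cv2.imwrite('pics/c2.png',b)
E
```

```text
(no output)
```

View pics/c1.png

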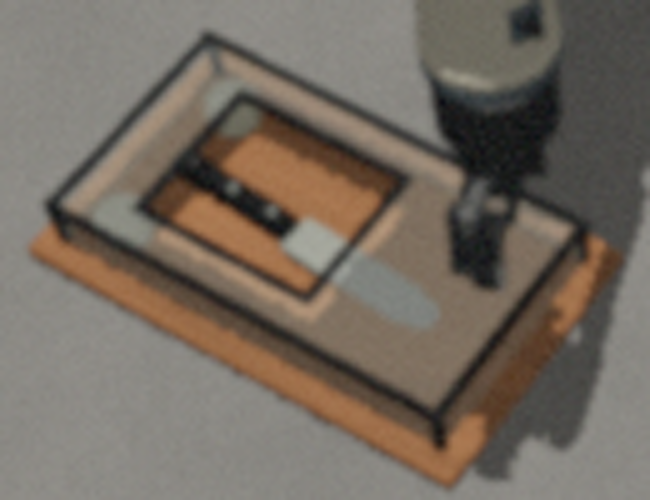

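View pics/c2.png

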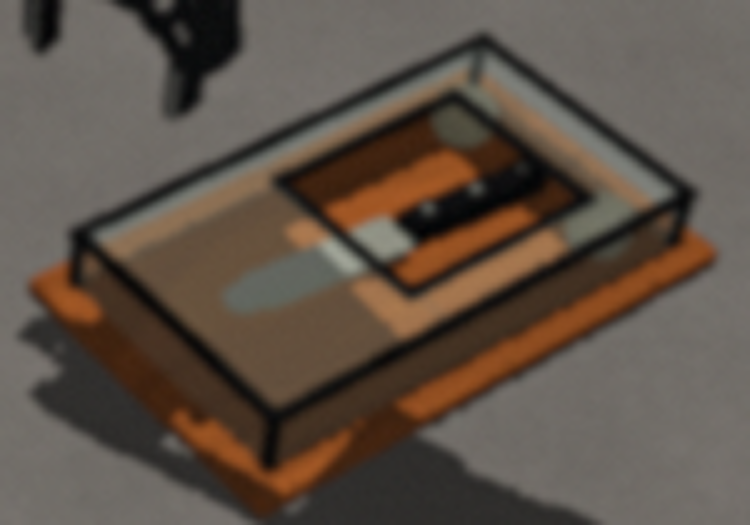

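Crop 1 shows the cover's top corners at (208,38), (585,228), (437,412) and (55,205), and the hatch corners at (243,98), (405,182), (310,297) and (143,207). The spatula tip is at (437,318), with the handle/blade joint near (290,233). Crop 2 shows the tip at (225,298) and the joint at (405,235). I'll fit the poses.

```bash
cat > fit.py <<'E'
from h import *
import pickle
from scipy.optimize import least_squares
fs=pickle.load(open('scene.pkl','rb')); fd=pickle.load(open('side.pkl','rb'))
o=lambda p,off:((p[0]+.5)/5-.5+off[0],(p[1]+.5)/5-.5+off[1])
S=(110,115);D=(270,95)
C=[(-179,99,64),(179,99,64),(179,-99,64),(-179,-99,64),(-117,62,61),(37,62,61),(37,-62,61),(-117,-62,61)]
ps=[(208,38),(585,228),(437,412),(55,205),(243,98),(405,182),(310,297),(143,207)]
pd=[(690,195),(275,415),(78,237),(482,40),(588,200),(410,293),(282,183),(455,95)]
W=[];L=[]
for f,P,off in((fs,ps,S),(fd,pd,D)):
    for c,p in zip(C,P):
        W.append(at_z(f,*o(p,off),c[2])[:2]);L.append(c[:2])
W=np.array(W);L=np.array(L)
def res(q):
    c,s=np.cos(q[2]),np.sin(q[2]); return (L@np.array([[c,s],[-s,c]])+q[:2]-W).ravel()
q=least_squares(res,[500,0,1.]).x
print(q); print(res(q).reshape(-1,2).round(1).tolist())
c,s=np.cos(q[2]),np.sin(q[2]); M=np.array([[c,-s],[s,c]])
for n,f,p,off,z in(('tip',fs,(437,318),S,27),('tip',fd,(225,298),D,27),('joint',fs,(295,240),S,29),('joint',fd,(402,238),D,29),('end',fs,(180,165),S,35),('end',fd,(540,170),D,35)):
    w=at_z(f,*o(p,off),z); print(n,w.round(1),((w[:2]-q[:2])@M).round(1))
for n,f,p in(('plate',fs,(448,297)),('plate',fd,(408.5,363))):
    print(n,at_z(f,p[0]*.64,p[1]*.64,16).round(1))
print('hatch',q[:2]+M@[-40,0])
E
python3 fit.py
```

```text
[ 530.2314116  -192.22062072    1.2836662 ]
[[-7.8, 0.4], [-6.7, 2.2], [2.9, 4.1], [-0.5, -4.0], [-2.4, 2.1], [-3.5, 1.1], [-2.1, 0.2], [-1.3, 2.5], [0.8, -5.6], [-0.4, 3.5], [7.7, -2.7], [4.4, -6.4], [3.4, 0.1], [2.0, -0.5], [2.5, 0.1], [0.9, 2.8]]
tip [576.1 -88.3  27. ] [112.7 -14.5]
tip [583.3 -92.8  27. ] [110.4 -22.7]
joint [ 537.5 -215.5   29. ] [-20.2 -13.5]
joint [ 523.5 -211.7   29. ] [-20.6   0.9]
end [ 496.9 -324.8   35. ] [-136.5   -5.6]
end [ 483.5 -322.9   35. ] [-138.6    7.8]
plate [534.1 249.4  16. ]
plate [529.1 248.2  16. ]
hatch [ 518.90337119 -230.58304375]
```

Emit:
apply_moves --deltas '[{"claw":0,"delta_pos":[-4.9,-2.1,1],"yaw":0},{"claw":0,"delta_pos":[-4.9,-2.1,1],"yaw":0},{"claw":0,"delta_pos":[-4.9,-2.1,1],"yaw":0},{"claw":0,"delta_pos":[-4.9,-2.1,2],"yaw":0},{"claw":0,"delta_pos":[-4.9,-2.1,2],"yaw":0},{"claw":0,"delta_pos":[0,0,0],"yaw":0.18},{"claw":0,"delta_pos":[0,0,0],"yaw":0.18},{"claw":0,"delta_pos":[0,0,0],"yaw":0}]'

```text
clock: 1.1
eef_pos: [519.8, -245.1, 334.3]
tcp_rot: [-3.141, -0.0, 1.212]
contact_force: [0.3, -0.1, 0.5]
opening: 0.502
grasp_force: 0.0
```

```bash
python3 - <<'E'
from h import *
import pickle
s=r.sense(); f=r.grab_frame('wrist'); pickle.dump((s,f),open('w1.pkl','wb'))
print(s['eef_pos'],s['tcp_rot'],s['opening']); print({k:v for k,v in f.items() if k not in('img','z_map')})
cv2.imwrite('pics/w1.png',cv2.resize(f['img'],(800,600),interpolation=cv2.INTER_CUBIC))
E
```

```text
[ 519.79458176 -245.14863566  334.32696289] [-3.14088619e+00 -7.42155400e-05  1.21161213e+00] 0.5016195181301827
{'fx': 297.3186396354542, 'fy': 297.3186396354542, 'cx': 257.2641348202985, 'cy': 190.94608044076702, 'T_tool_cam': array([[ 5.65841602e-04,  9.53410723e-01,  3.01674782e-01,
         7.73393589e+01],
       [ 9.99999061e-01, -1.62841752e-04, -1.36102195e-03,
        -4.47250183e-01],
       [-1.24848767e-03,  3.01675268e-01, -9.53409919e-01,
         3.06303633e+01],
       [ 0.00000000e+00,  0.00000000e+00,  0.00000000e+00,
         1.00000000e+00]])}
```

View pics/w1.png

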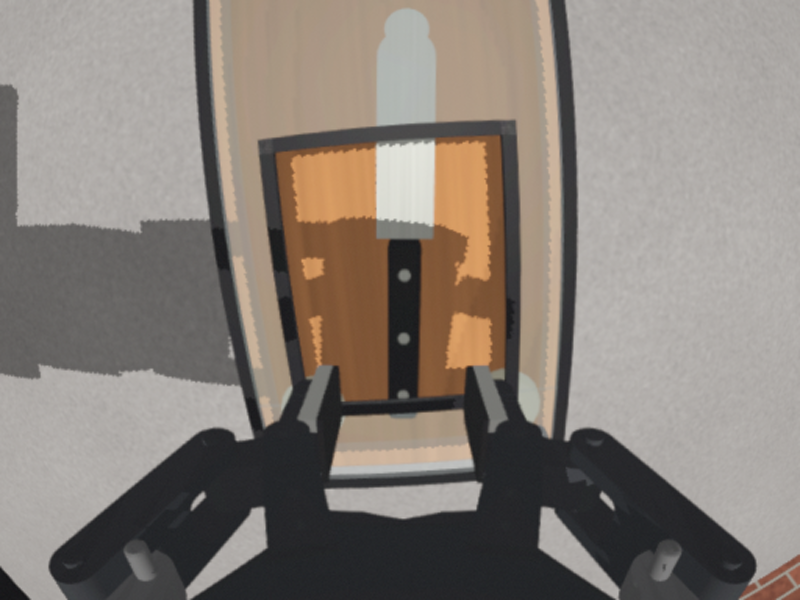

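The wrist view shows the spatula running up the image: tip (407,10), joint (404,240), rivets (404,275), (403,338) and (402,395). The hatch rim's far corners are at (267,147) and (508,128).

```bash
cat >> h.py <<'E'
def wat(s,f,u,v,z):
    """wrist pixel (in 512-wide coords) -> world point at height z"""
    x=(u-f['cx'])/f['fx']; y=(v-f['cy'])/f['fy']; t=np.hypot(x,y)+1e-9
    d=np.array([np.sin(t)*x/t,-np.sin(t)*y/t,-np.cos(t)])
    T=f['T_tool_cam']; Rw=rot(s['tcp_rot'])
    e=s['eef_pos']+Rw@T[:3,3]; d=Rw@T[:3,:3]@d
    return e+d*(z-e[2])/d[2]
E
python3 - <<'E'
from h import *
import pickle
s,f=pickle.load(open('w1.pkl','rb')); Rw=rot(s['tcp_rot'])
for n,p,z in(('tip',(407,10),28.5),('blade+side',(436,190),28.5),('blade-side',(376,190),28.5),('joint',(404,240),39),('r1',(404,275),39),('r2',(403,338),39),('r3',(402,395),39),('h0',(267,147),61),('h1',(508,128),61),('hl',(281,250),61),('hr',(512,250),61),('hrear',(403,407),61)):
    w=wat(s,f,p[0]*.64,p[1]*.64,z); print(n,w.round(1),'tool xy',(Rw.T@(w-s['eef_pos']))[:2].round(1))
E
```

```text
tip [580.8 -89.9  28.5] tool xy [166.8   2.8]
blade+side [ 558.4 -198.4   28.5] tool xy [57.3 20. ]
blade-side [ 525.3 -186.1   28.5] tool xy [ 57.2 -15.4]
joint [ 530.8 -218.3   39. ] tool xy [28.9  1.1]
r1 [ 523.5 -238.    39. ] tool xy [8.  1.1]
r2 [ 508.9 -275.2   39. ] tool xy [-32.    0.6]
r3 [ 494.2 -312.7   39. ] tool xy [-72.3  -0. ]
h0 [ 482.4 -141.1   61. ] tool xy [ 84.2 -71.3]
h1 [ 604.  -176.8   61. ] tool xy [93.6 55. ]
hl [ 467.8 -195.5   61. ] tool xy [ 28.1 -66. ]
hr [ 585.2 -239.7   61. ] tool xy [28.1 59.6]
hrear [ 496.2 -309.1   61. ] tool xy [-68.2   0.6]
```

Emit:
apply_moves --deltas '[{"claw":0,"delta_pos":[0.2,0.1,4],"yaw":0.01},{"claw":0,"delta_pos":[0,0,4],"yaw":0},{"claw":0,"delta_pos":[0,0,3],"yaw":0},{"claw":0,"delta_pos":[0,0,2],"yaw":0},{"claw":0,"delta_pos":[0,0,1.2],"yaw":0},{"claw":0,"delta_pos":[0,0,0],"yaw":0}]' --grip_force 20

```text
clock: 1.9
eef_pos: [521.5, -243.2, 192.1]
tcp_rot: [-3.14, -0.0, 1.203]
contact_force: [-0.3, 0.3, -0.5]
opening: 0.499
grasp_force: 0.0
```

Emit:
apply_moves --deltas '[{"claw":0.3,"delta_pos":[0,0,0],"yaw":0},{"claw":0.45,"delta_pos":[0,0,0],"yaw":0},{"claw":0.53,"delta_pos":[0,0,0],"yaw":0},{"claw":0.53,"delta_pos":[0,0,0],"yaw":0}]'

```text
clock: 2.4
eef_pos: [521.8, -243.6, 193.1]
tcp_rot: [3.141, 0.0, 1.201]
contact_force: [-0.3, -0.7, 0.9]
opening: 0.237
grasp_force: 0.2
```

Emit:
apply_moves --deltas '[{"claw":0.6,"delta_pos":[0,0,0],"yaw":0},{"claw":0.6,"delta_pos":[0,0,0],"yaw":0}]'

```text
clock: 2.65
eef_pos: [521.9, -243.6, 193.1]
tcp_rot: [3.141, 0.0, 1.201]
contact_force: [-0.8, -0.2, 6.0]
opening: 0.224
grasp_force: 20.5
```

Emit:
apply_moves --deltas '[{"claw":1,"delta_pos":[0,0,0],"yaw":0},{"claw":1,"delta_pos":[0,0,-0.4],"yaw":0},{"claw":1,"delta_pos":[0,0,0],"yaw":0}]'

```text
clock: 3.02
eef_pos: [521.5, -243.5, 196.7]
tcp_rot: [-3.141, 0.0, 1.201]
contact_force: [0.2, -0.5, -1.2]
opening: 0.226
grasp_force: 19.6
```

Emit:
apply_moves --deltas '[{"claw":1,"delta_pos":[1.2,0,0],"yaw":0},{"claw":1,"delta_pos":[1.2,0,0],"yaw":0},{"claw":1,"delta_pos":[1.2,0,0],"yaw":0},{"claw":1,"delta_pos":[1.2,0,0],"yaw":0},{"claw":1,"delta_pos":[0,0,0],"yaw":0}]'

```text
clock: 3.65
eef_pos: [539.4, -197.7, 196.7]
tcp_rot: [-3.142, -0.0, 1.202]
contact_force: [0.2, 0.1, -1.2]
opening: 0.231
grasp_force: 19.6
```

Emit:
apply_moves --deltas '[{"claw":1,"delta_pos":[0,0,0.2],"yaw":0},{"claw":1,"delta_pos":[0,0,0.1],"yaw":0},{"claw":1,"delta_pos":[0,0,0],"yaw":0}]'

```text
clock: 4.03
eef_pos: [538.8, -199.0, 193.5]
tcp_rot: [-3.141, 0.0, 1.2]
contact_force: [-0.7, -0.3, -1.3]
opening: 0.226
grasp_force: 19.6
```

Emit:
apply_moves --deltas '[{"claw":0.4,"delta_pos":[0,0,0],"yaw":0},{"claw":0.2,"delta_pos":[0,0,0],"yaw":0},{"claw":0.2,"delta_pos":[-2.5,0,-0.2],"yaw":0},{"claw":0.2,"delta_pos":[-2.5,0,0],"yaw":0},{"claw":0.2,"delta_pos":[-2.3,0,0],"yaw":0},{"claw":0.2,"delta_pos":[0,0,0],"yaw":0}]'

```text
clock: 4.78
eef_pos: [512.2, -267.9, 195.8]
tcp_rot: [3.141, 0.0, 1.199]
contact_force: [-0.7, 0.5, -0.1]
opening: 0.397
grasp_force: 0.0
```

```bash
python3 - <<'E'
from h import *
import pickle
s=r.sense(); f=r.grab_frame('wrist'); pickle.dump((s,f),open('w2.pkl','wb'))
print(s['eef_pos'],s['contact_force'])
cv2.imwrite('pics/w2.png',cv2.resize(f['img'],(640,480),interpolation=cv2.INTER_CUBIC))
E
```

```text
[ 512.22311159 -267.88881263  195.82714567] [-0.68009304  0.47170102 -0.14976994]
```

View pics/w2.png

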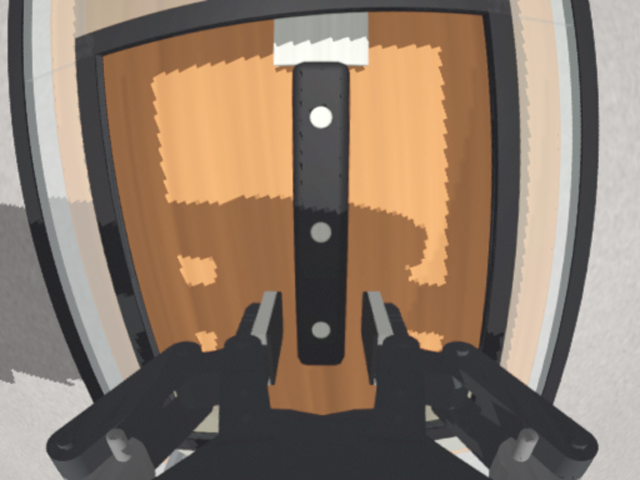

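Emit:
apply_moves --deltas '[{"claw":0.4,"delta_pos":[0,0,0],"yaw":0},{"claw":0.5,"delta_pos":[0,0,0],"yaw":0},{"claw":0.545,"delta_pos":[0,0,0],"yaw":0},{"claw":0.545,"delta_pos":[0,0,0],"yaw":0},{"claw":0.545,"delta_pos":[0,0,0],"yaw":0}]'

```text
clock: 5.45
eef_pos: [512.7, -266.6, 195.7]
tcp_rot: [3.142, -0.0, 1.201]
contact_force: [1.4, 1.6, 1.1]
opening: 0.23
grasp_force: 12.8
```

Emit:
apply_moves --deltas '[{"claw":0.536,"delta_pos":[0,0,0],"yaw":0},{"claw":0.536,"delta_pos":[0,0,0],"yaw":0},{"claw":0.536,"delta_pos":[0,0,-0.2],"yaw":0},{"claw":0.536,"delta_pos":[0,0,-0.2],"yaw":0},{"claw":0.536,"delta_pos":[0,0,-0.2],"yaw":0},{"claw":0.536,"delta_pos":[0,0,-0.2],"yaw":0},{"claw":0.536,"delta_pos":[0,0,0],"yaw":0}]'

```text
clock: 6.32
eef_pos: [512.7, -266.8, 203.9]
tcp_rot: [3.141, 0.0, 1.201]
contact_force: [0.8, 0.3, -1.3]
opening: 0.236
grasp_force: 6.5
```

```bash
cat > look.py <<'E'
from h import *
import pickle,sys
n=sys.argv[1]
s=r.sense(); f=r.grab_frame('wrist'); d=r.grab_frame('side'); c=r.grab_frame('scene'); pickle.dump((s,f,d,c),open(n+'.pkl','wb'))
print(s['eef_pos'],s['contact_force'],s['wrist_torque'],s['grasp_force'],s['opening'])
# wrist crop + side crop side by side
x,y=(int(a) for a in sys.argv[2:4])
cr=d['img'][y-60:y+60,x-60:x+60]
cv2.imwrite(f'pics/{n}.png',np.hstack([cv2.resize(f['img'],(440,330)),cv2.resize(cr,(330,330),interpolation=cv2.INTER_CUBIC)]))
E
python3 look.py w3 350 145
```

```text
[ 512.65249737 -266.84476373  203.87816453] [ 0.77735286  0.34186624 -1.27010702] [-0.02177164 -0.01263514  0.0443435 ] 6.458849161863327 0.23591577059370078
```

View pics/w3.png

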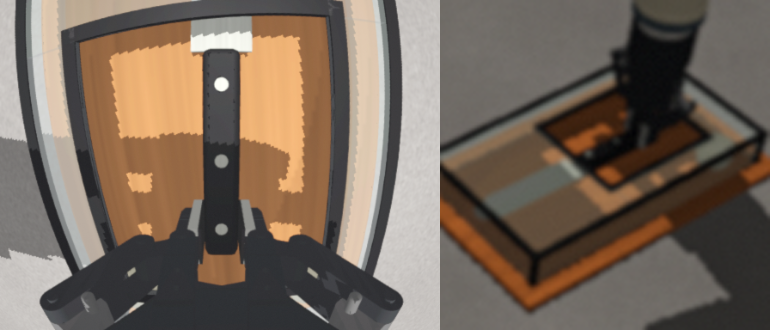

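The wrist view shows the handle running from (221,50) to (221,250) between the pads, with the end clear of the hatch rear edge. I'll measure tilt from the depth map.

```bash
cat > tilt.py <<'E'
from h import *
import sys
s=r.sense(); f=r.grab_frame('wrist'); Rw=rot(s['tcp_rot']); T=f['T_tool_cam']
v,u=np.mgrid[0:384:3,245:270:3]; z=f['z_map'][v,u]
x=(u-f['cx'])/f['fx']; y=(v-f['cy'])/f['fy']; t=np.hypot(x,y)+1e-9
d=np.stack([np.tan(t)*x/t,-np.tan(t)*y/t,-np.ones_like(t)],-1)*z[...,None]
p=d@T[:3,:3].T+T[:3,3]   # tool frame
w=p@Rw.T+s['eef_pos']
b=(np.abs(p[...,1])<7)&(z>0)
for lo in range(-40,260,10):
    m=b&(p[...,0]>=lo)&(p[...,0]<lo+10)
    if m.sum()>2: print(lo+5,np.round(np.median(w[...,2][m]),1),end=' | ')
print('\n',s['eef_pos'].round(1),s['contact_force'].round(1),s['wrist_torque'].round(3),round(s['grasp_force'],1),s['clock'])
E
python3 tilt.py
```

```text
-15 48.0 | -5 47.4 | 5 46.8 | 15 113.0 | 25 45.0 | 35 44.5 | 45 43.6 | 55 42.5 | 65 42.0 | 75 41.3 | 85 40.4 | 95 39.1 | 105 28.5 | 115 60.3 | 
 [ 512.6 -266.8  203.7] [-0.   1.2 -1.3] [-0.085  0.076 -0.027] 6.5 6.475
```

Passive pivot works: slope is about 4.6° with the tip on the tray. I'll lift further.

Emit:
apply_moves --deltas '[{"claw":0.536,"delta_pos":[0,0,-0.4],"yaw":0},{"claw":0.536,"delta_pos":[0,0,-0.4],"yaw":0},{"claw":0.536,"delta_pos":[0,0,-0.4],"yaw":0},{"claw":0.536,"delta_pos":[0,0,-0.4],"yaw":0},{"claw":0.536,"delta_pos":[0,0,-0.4],"yaw":0},{"claw":0.536,"delta_pos":[0,0,0],"yaw":0}]'

```text
clock: 7.28
eef_pos: [512.8, -266.9, 224.1]
tcp_rot: [3.141, 0.0, 1.201]
contact_force: [-0.7, -1.5, -0.7]
opening: 0.232
grasp_force: 6.5
```

```bash
python3 tilt.py
```

```text
-15 69.6 | -5 68.3 | 5 66.7 | 15 133.0 | 25 63.2 | 35 61.6 | 45 60.0 | 55 58.4 | 65 56.4 | 75 55.1 | 85 53.5 | 95 50.9 | 105 39.7 | 115 61.2 | 125 61.0 | 
 [ 512.8 -266.9  224.1] [-0.7 -1.5 -0.7] [-0.028  0.072 -0.014] 6.5 7.275
```

Emit:
apply_moves --deltas '[{"claw":0.536,"delta_pos":[-0.1,0,-0.4],"yaw":0},{"claw":0.536,"delta_pos":[-0.1,0,-0.4],"yaw":0},{"claw":0.536,"delta_pos":[-0.1,0,-0.4],"yaw":0},{"claw":0.536,"delta_pos":[-0.1,0,-0.4],"yaw":0},{"claw":0.536,"delta_pos":[-0.1,0,-0.4],"yaw":0},{"claw":0.536,"delta_pos":[-0.1,0,-0.4],"yaw":0},{"claw":0.536,"delta_pos":[0,0,0],"yaw":0}]'

```text
clock: 8.2
eef_pos: [510.5, -272.5, 248.1]
tcp_rot: [3.141, 0.0, 1.201]
contact_force: [-0.2, -0.7, -1.1]
opening: 0.231
grasp_force: 6.5
```

```bash
python3 tilt.py
```

```text
-15 94.9 | -5 92.7 | 5 90.0 | 15 156.6 | 25 84.2 | 35 81.8 | 45 78.8 | 55 76.2 | 65 73.6 | 75 71.0 | 85 67.8 | 95 54.8 | 105 51.5 | 115 51.5 | 125 61.4 | 135 61.3 | 
 [ 510.5 -272.5  248.1] [-0.2 -0.7 -1.1] [-0.083  0.002 -0.027] 6.5 8.2
```

Emit:
apply_moves --deltas '[{"claw":0.536,"delta_pos":[-0.6,0,-0.2],"yaw":0},{"claw":0.536,"delta_pos":[-0.5,0,-0.4],"yaw":0},{"claw":0.536,"delta_pos":[-0.5,0,-0.4],"yaw":0},{"claw":0.536,"delta_pos":[-0.5,0,-0.5],"yaw":0},{"claw":0.536,"delta_pos":[-0.4,0,-0.5],"yaw":0},{"claw":0.536,"delta_pos":[0,0,0],"yaw":0}]'

```text
clock: 9.0
eef_pos: [501.4, -296.1, 268.2]
tcp_rot: [3.141, 0.0, 1.2]
contact_force: [1.2, -0.1, -0.4]
opening: 0.232
grasp_force: 6.5
```

```bash
python3 tilt.py
```

```text
-15 116.4 | -5 113.2 | 5 110.0 | 15 176.8 | 25 101.9 | 35 98.4 | 45 94.7 | 55 90.5 | 65 87.1 | 75 83.8 | 85 79.7 | 95 64.7 | 105 61.3 | 115 57.4 | 125 53.8 | 135 50.1 | 145 47.4 | 
 [ 501.4 -296.1  268.2] [ 1.2 -0.1 -0.4] [-0.032 -0.003 -0.122] 6.5 9.0
```

Emit:
apply_moves --deltas '[{"claw":0.6,"delta_pos":[0,0,0],"yaw":0},{"claw":1,"delta_pos":[0,0,0],"yaw":0},{"claw":1,"delta_pos":[-0.6,0,-0.25],"yaw":0},{"claw":1,"delta_pos":[-1,0,-0.4],"yaw":0},{"claw":1,"delta_pos":[-1,0,-0.4],"yaw":0},{"claw":1,"delta_pos":[0,0,0],"yaw":0}]' --grip_force 60

```text
clock: 9.8
eef_pos: [491.7, -321.0, 278.7]
tcp_rot: [3.141, 0.0, 1.2]
contact_force: [-0.2, 0.3, -0.4]
opening: 0.217
grasp_force: 58.9
```

```bash
python3 tilt.py
```

```text
-15 126.5 | -5 123.1 | 5 119.9 | 15 187.4 | 25 112.3 | 35 108.4 | 45 104.5 | 55 100.8 | 65 97.3 | 75 93.7 | 85 89.6 | 95 74.7 | 105 71.2 | 115 67.1 | 125 63.3 | 135 60.1 | 145 56.7 | 
 [ 491.7 -321.   278.7] [-0.2  0.3 -0.4] [-0.12   0.051 -0.053] 58.9 9.8
```

Emit:
apply_moves --deltas '[{"claw":1,"delta_pos":[-1.8,0,-0.7],"yaw":0},{"claw":1,"delta_pos":[-2.2,0,-0.85],"yaw":0},{"claw":1,"delta_pos":[-2.2,0,-0.9],"yaw":0},{"claw":1,"delta_pos":[-2.2,0,-0.9],"yaw":0},{"claw":1,"delta_pos":[-2.2,0,-1.2],"yaw":0},{"claw":1,"delta_pos":[-1,0,-2],"yaw":0},{"claw":1,"delta_pos":[0,0,-3],"yaw":0},{"claw":1,"delta_pos":[0,0,-3],"yaw":0}]'

```text
clock: 10.85
eef_pos: [449.4, -429.1, 405.0]
tcp_rot: [-3.141, -0.0, 1.2]
contact_force: [0.4, -0.2, -1.1]
opening: 0.221
grasp_force: 58.8
```

```bash
python3 tilt.py; python3 - <<'E'
from h import *
f=r.grab_frame('side');g=r.grab_frame('scene')
cv2.imwrite('pics/s4.png',np.hstack([cv2.resize(f['img'],(400,300)),cv2.resize(g['img'],(400,300))]))
E
```

```text
-15 253.2 | -5 249.9 | 5 246.0 | 15 314.1 | 25 238.5 | 35 234.9 | 45 230.9 | 55 227.2 | 65 223.5 | 75 220.2 | 85 216.1 | 95 201.4 | 105 197.4 | 115 193.6 | 125 189.9 | 135 186.7 | 145 183.2 | 
 [ 449.4 -429.1  405. ] [ 0.4 -0.2 -1.1] [-0.192  0.043 -0.017] 58.8 10.85
```

View pics/s4.png

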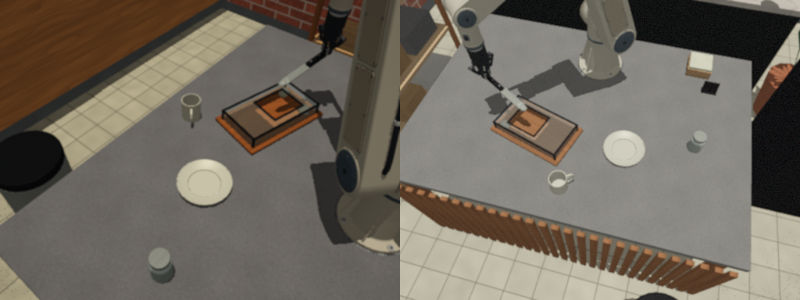

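The left half (side view) shows the spatula out of the case above its rear end, tip at (283,82). The plate, mug and meringues look undisturbed. Next I carry it to free counter in front of the robot to level it.

Emit:
apply_moves --deltas '[{"claw":1,"delta_pos":[3,-2,0],"yaw":0},{"claw":1,"delta_pos":[5,-3.4,0],"yaw":0},{"claw":1,"delta_pos":[5,-3.4,0],"yaw":0},{"claw":1,"delta_pos":[5,-3.4,0],"yaw":0},{"claw":1,"delta_pos":[5,-3.4,0],"yaw":0},{"claw":1,"delta_pos":[5,-3.4,0],"yaw":0},{"claw":1,"delta_pos":[5,-3.4,0],"yaw":0},{"claw":1,"delta_pos":[5,-3.5,0],"yaw":0}]' --grip_force 120

```text
clock: 12.0
eef_pos: [344.9, 21.2, 403.0]
tcp_rot: [-3.141, 0.0, 1.2]
contact_force: [1.4, 0.2, -1.2]
opening: 0.2
grasp_force: 120.4
```

Emit:
apply_moves --deltas '[{"claw":1,"delta_pos":[0,0,0],"yaw":-0.12},{"claw":1,"delta_pos":[0,0,1],"yaw":-0.12},{"claw":1,"delta_pos":[0,0,2],"yaw":-0.13},{"claw":1,"delta_pos":[0,0,2],"yaw":0},{"claw":1,"delta_pos":[0,0,2],"yaw":0},{"claw":1,"delta_pos":[0,0,2],"yaw":0},{"claw":1,"delta_pos":[0,0,0],"yaw":0}]'

```text
clock: 12.88
eef_pos: [345.0, 19.6, 312.1]
tcp_rot: [-3.137, 0.0, 1.571]
contact_force: [-0.2, -1.9, -1.3]
opening: 0.199
grasp_force: 120.4
```

```bash
python3 tilt.py
```

```text
-15 159.7 | -5 156.7 | 5 153.0 | 15 220.7 | 25 145.7 | 35 142.1 | 45 137.8 | 55 134.1 | 65 130.8 | 75 127.1 | 85 122.8 | 95 108.1 | 105 104.4 | 115 100.6 | 125 96.9 | 135 93.1 | 145 89.9 | 
 [345.   19.6 312.1] [-0.2 -1.9 -1.3] [-0.114  0.01   0.036] 120.4 12.875
```

Emit:
apply_moves --deltas '[{"claw":1,"delta_pos":[0,0,2],"yaw":0},{"claw":1,"delta_pos":[0,0,2],"yaw":0},{"claw":1,"delta_pos":[0,0,1.1],"yaw":0},{"claw":0.6,"delta_pos":[0,0,0],"yaw":0},{"claw":0.56,"delta_pos":[0,0,0],"yaw":0},{"claw":0.536,"delta_pos":[0,0,0],"yaw":0},{"claw":0.536,"delta_pos":[0,0,0],"yaw":0}]' --grip_force 20

```text
clock: 13.8
eef_pos: [346.2, 19.9, 263.1]
tcp_rot: [3.141, -0.0, 1.571]
contact_force: [-0.2, -0.6, -0.6]
opening: 0.23
grasp_force: 6.5
```

Emit:
apply_moves --deltas '[{"claw":0.536,"delta_pos":[-0.1,0,0.5],"yaw":0},{"claw":0.536,"delta_pos":[-0.1,0,0.6],"yaw":0},{"claw":0.536,"delta_pos":[-0.1,0,0.6],"yaw":0},{"claw":0.536,"delta_pos":[-0.1,0,0.6],"yaw":0},{"claw":0.536,"delta_pos":[-0.1,0,0.6],"yaw":0},{"claw":0.536,"delta_pos":[0,0,0],"yaw":0}]'

```text
clock: 14.55
eef_pos: [345.8, 14.8, 233.2]
tcp_rot: [-3.141, 0.0, 1.571]
contact_force: [0.6, -0.2, -1.8]
opening: 0.232
grasp_force: 6.4
```

```bash
python3 tilt.py
```

```text
-15 79.9 | -5 77.4 | 5 74.7 | 15 142.1 | 25 69.0 | 35 66.4 | 45 63.9 | 55 61.3 | 65 58.3 | 75 55.7 | 85 52.9 | 95 39.6 | 105 36.3 | 115 34.1 | 125 31.2 | 135 28.4 | 
 [345.8  14.8 233.2] [ 0.6 -0.2 -1.8] [-0.042  0.031 -0.073] 6.4 14.55
```

Emit:
apply_moves --deltas '[{"claw":0.536,"delta_pos":[0,0,0.7],"yaw":0},{"claw":0.536,"delta_pos":[0,0,0.8],"yaw":0},{"claw":0.536,"delta_pos":[0,0,0.8],"yaw":0},{"claw":0.536,"delta_pos":[0,0,0.8],"yaw":0},{"claw":0.536,"delta_pos":[0,0,0.8],"yaw":0},{"claw":0.536,"delta_pos":[0,0,0.5],"yaw":0},{"claw":0.536,"delta_pos":[0,0,0],"yaw":0}]'

```text
clock: 15.48
eef_pos: [345.9, 14.9, 189.3]
tcp_rot: [-3.141, 0.0, 1.571]
contact_force: [0.0, 0.4, -0.6]
opening: 0.235
grasp_force: 6.3
```

```bash
python3 tilt.py
```

```text
-15 32.8 | -5 32.2 | 5 31.6 | 15 98.3 | 25 29.8 | 35 29.3 | 45 28.4 | 55 27.7 | 65 26.8 | 75 26.1 | 85 25.3 | 95 24.0 | 105 13.0 | 115 12.6 | 125 11.7 | 
 [345.9  14.9 189.3] [ 0.   0.4 -0.6] [-0.053 -0.027  0.04 ] 6.3 15.475
```

Emit:
apply_moves --deltas '[{"claw":0.536,"delta_pos":[0,0,0.3],"yaw":0},{"claw":0.536,"delta_pos":[0,0,0.3],"yaw":0},{"claw":0.536,"delta_pos":[0,0,0.2],"yaw":0},{"claw":0.536,"delta_pos":[0,0,0],"yaw":0}]'

```text
clock: 16.02
eef_pos: [346.1, 14.9, 181.6]
tcp_rot: [3.141, -0.0, 1.571]
contact_force: [0.4, 0.2, -0.3]
opening: 0.235
grasp_force: 6.3
```

```bash
python3 tilt.py
```

```text
-25 23.1 | -15 24.2 | -5 24.5 | 5 24.3 | 15 90.8 | 25 24.2 | 35 24.3 | 45 24.4 | 55 24.4 | 65 24.3 | 75 24.6 | 85 24.3 | 95 23.6 | 105 13.4 | 115 13.7 | 125 13.8 | 
 [346.1  14.9 181.6] [ 0.4  0.2 -0.3] [-0.043 -0.062 -0.038] 6.3 16.025
```

Level. Now grip firmly and lift.

Emit:
apply_moves --deltas '[{"claw":0.6,"delta_pos":[0,0,0],"yaw":0},{"claw":1,"delta_pos":[0,0,0],"yaw":0},{"claw":1,"delta_pos":[0,0,0],"yaw":0},{"claw":1,"delta_pos":[0,0,-1],"yaw":0},{"claw":1,"delta_pos":[0,0,-2.5],"yaw":0},{"claw":1,"delta_pos":[0,0,-2.5],"yaw":0},{"claw":1,"delta_pos":[0,0,-2.8],"yaw":0},{"claw":1,"delta_pos":[0,0,0],"yaw":0}]' --grip_force 120

```text
clock: 17.08
eef_pos: [346.6, 14.9, 271.4]
tcp_rot: [3.137, -0.0, 1.571]
contact_force: [1.3, -0.4, -1.7]
opening: 0.2
grasp_force: 117.9
```

```bash
python3 tilt.py
```

```text
-25 112.9 | -15 113.6 | -5 113.9 | 5 113.7 | 15 180.9 | 25 113.6 | 35 113.5 | 45 113.4 | 55 113.5 | 65 113.5 | 75 113.6 | 85 113.5 | 95 112.9 | 105 102.7 | 115 102.6 | 125 102.8 | 
 [346.6  14.9 271.4] [ 1.3 -0.4 -1.7] [-0.081 -0.019 -0.021] 117.9 17.075
```

Emit:
apply_moves --deltas '[{"claw":1,"delta_pos":[0.8,2,0],"yaw":0},{"claw":1,"delta_pos":[1.2,3.6,0],"yaw":0},{"claw":1,"delta_pos":[1.3,3.8,0],"yaw":0},{"claw":1,"delta_pos":[1.3,3.8,0],"yaw":0},{"claw":1,"delta_pos":[1.2,3.5,0],"yaw":0},{"claw":1,"delta_pos":[0.7,1.8,0],"yaw":0},{"claw":1,"delta_pos":[0,0,0],"yaw":0},{"claw":1,"delta_pos":[0,0,0],"yaw":0}]'

```text
clock: 18.12
eef_pos: [529.7, 79.6, 268.5]
tcp_rot: [-3.139, 0.001, 1.571]
contact_force: [-0.1, -0.4, -0.6]
opening: 0.201
grasp_force: 117.8
```

```bash
python3 tilt.py; python3 - <<'E'
from h import *
import pickle
s=r.sense(); f=r.grab_frame('wrist'); pickle.dump((s,f),open('w5.pkl','wb'));d=r.grab_frame('side')
cv2.imwrite('pics/w5.png',np.hstack([cv2.resize(f['img'],(400,300)),cv2.resize(d['img'],(400,300))]))
E
```

```text
-25 109.6 | -15 110.8 | -5 111.0 | 5 110.7 | 15 177.7 | 25 110.4 | 35 110.7 | 45 110.5 | 55 110.4 | 65 110.4 | 75 110.4 | 85 110.4 | 95 109.9 | 105 99.5 | 115 99.8 | 125 99.6 | 
 [529.7  79.6 268.5] [-0.1 -0.4 -0.6] [-0.121  0.013  0.001] 117.8 18.125
```

View pics/w5.png

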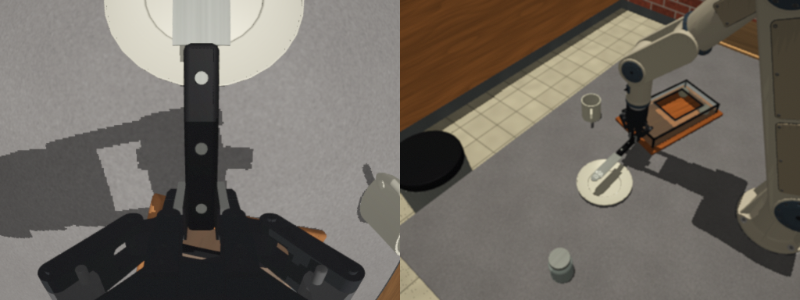

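The wrist half shows the blade centred across the plate (rim from 105 to 303, near edge at about (203,87)). The side half shows the blade over the plate. I'll check the plate centre along y.

```bash
python3 - <<'E'
from h import *
import pickle
s,f=pickle.load(open('w5.pkl','rb'))
k=512/400
for p in((180,84),(225,84),(105,5),(303,5)): print(wat(s,f,p[0]*k,p[1]*k,19).round(1))
E
```

```text
[509.5 151.3  19. ]
[551.5 151.4  19. ]
[434.4 236.5  19. ]
[630.3 237.7  19. ]
```

Emit:
apply_moves --deltas '[{"claw":1,"delta_pos":[0,0.2,-0.2],"yaw":0},{"claw":1,"delta_pos":[0,0,0],"yaw":0},{"claw":1,"delta_pos":[0,0,0],"yaw":0},{"claw":1,"delta_pos":[0,0,0],"yaw":0},{"claw":1,"delta_pos":[0,0,0],"yaw":0}]'

```text
clock: 18.9
eef_pos: [533.0, 79.9, 271.7]
tcp_rot: [-3.142, 0.0, 1.571]
contact_force: [0.0, 0.2, -1.3]
opening: 0.199
grasp_force: 117.8
```

```bash
python3 tilt.py; python3 -c "
from rig import r
print(r.sign_off())"
```

```text
-25 112.9 | -15 113.8 | -5 114.0 | 5 113.8 | 15 181.2 | 25 113.7 | 35 113.7 | 45 113.7 | 55 113.6 | 65 113.5 | 75 113.6 | 85 113.6 | 95 112.9 | 105 103.1 | 115 103.1 | 125 103.2 | 
 [533.   79.9 271.7] [ 0.   0.2 -1.3] [-0.098  0.009  0.016] 117.8 18.9
the job is handed in; nothing more can be done
None
```

The spatula is out of the case handle end first and is held still and level over the middle of the plate, blade about 10 cm above the counter. The move commands cannot tilt the wrist, so I regripped it once inside the case and let it pivot in a light grip. Before the final lift I levelled it against the counter without letting go, and I handed the job in at 18.9 s.

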